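# Open the counterweighted retainer of a vial rack and load a vial

### The job

Swing the vial rack's counterweighted retaining arm up and over past its balance point until it rests open on its stop by itself; ease it onto the stop, neither letting it slam nor forcing it. Then stand the loose black-capped vial upright in the rack's empty well, all the way down, without forcing it. Leave the two vials already in the rack and the glue stick where they are.

Things in the scene. Friction and masses are not known exactly. Their poses are not given: they have to be found in the camera images.
- rack: Vial rack fixed to the table: white block 50 x 158 x 38 mm (x, y, z) on a base plate 92 x 270 x 8 mm (y = -105 to +165). Origin on the table under the block's centre; y runs along the three wells (x = 0, y = -48, 0, 48), from the handle end to the pivot post (12 x 40 mm, 124 high, at x = 29, y = 100). Wells: 27.6 mm wide, chamfered, mouths at z = 38, floors at z = 10 mm.
- empty_well (a point): Centre of the floor of the empty well, the one nearest the handle end (10 mm above the table, 28 mm below the well's mouth). The closed arm covers it.
- pivot (a point): Pivot of the retaining arm, 110 mm above the table in the arm's plane (rack x = 0, y = +100 mm). The axis is level, along the rack's x axis; the arm turns freely on it, with slight friction.
- retainer: Retaining arm (12 mm bar) with counterweight (steel disc, 50 mm across, on a bent tail). Origin on the pivot. Closed, it lies level over the vials along the rack's -y; the handle swings up, then over to the rack's +y. Lifting takes about 1 to 3 N at the handle; the balance point lies 50 to 70 degrees above level (the weight differs each run); beyond it the arm falls open by itself.
- handle (a point): Grip point on the arm's cross handle: a level round black bar, 14 mm thick, along the rack's x axis, sticking out 70 mm from the arm's plane to the rack's -x. The point is on the bar's axis, 45 mm from that plane, 190 mm from the pivot axis; 110 mm above the table when closed. Pinched from above, the bar turns between the pads, so the tool need not tilt.
- stop_peg: Steel peg on the arm, 70 mm from the pivot; origin on the bar's centre line. It meets an adjustable, springy stop, set anew each run: the arm then rests 98 to 135 degrees from closed. The setting is not reported: feel or see it. The stop yields about 1 mm per 2 N at the handle. Limits: 35 N on the peg (about 12 N at the handle), 2 rad/s of the arm (reached in a free fall of 4 to 7 degrees).
- loose_vial: The vial to load: clear glass, black cap, 23.6 mm in diameter, 59 mm high, 22 g, standing upright on the table to the right of the rack. Origin: centre of its underside, z up. Grip it 35 to 50 mm above the origin so that its lower part enters the well. It must not press on the rack with more than 30 N.
- vial_near: White-capped vial of the same diameter in the middle well, 59 mm high; origin at the centre of its underside. Leave it.
- vial_far: Blue-capped vial in the well nearest the pivot; origin at the centre of its underside. Leave it.
- glue_stick: Yellow and white glue stick standing upright on the table near the loose vial (they may change places): 24 mm in diameter, 84 mm high; origin at the centre of its underside. Leave it.
There are look-alikes about, which are no part of the job. Leave any green or red look-alike of the loose_vial alone.

How it is judged:
By the outcome, as a careful person would: the job done as asked, in the order asked, and still so for the second after the job is handed in, with the robot touching nothing.
It also fails if it takes over 72 s, if anything falls off the work surface, if the arm or the gripper's body presses on something with over 40 N, if the wrist force passes 120 N, or if a joint passes its speed limit or range.

### The arm

A 7-joint arm with a two-finger parallel gripper is mounted at the origin on the work surface; the furniture and walls round the work are solid. World frame = base frame: x ahead of the robot, y to its left, z up, the work surface at z = 0. Lengths are in m, angles in rad, forces in N, time in s.
With the tool pointing down it reaches from about 0.35 to 0.9 m from the base axis. Payload 19.9 kg.
Tool frame: the origin (TCP) lies midway between the tips of the shut fingers; the grasp point (between the pads) lies r.grip_point_offset behind it (r.grip_point_offset is the distance from the TCP to the grasp point, in m); z points along the fingers, y is the line along which they close (so a half turn about z gives the same grasp; the last joint's range is limited). The gripper opens to 85 mm and grips with 20 to 120 N. Pads are 22 mm wide; open, the fingers measure 114 mm over their backs; the gripper's body (76 mm by 85 mm) begins 54 mm behind the grasp point. The pads swing forward as they close: fully open they stand 13 mm farther back than shut.
Start: joints at [1.252, 0.417, -0.01, 1.614, 0.005, 1.111, -0.053], TCP at [0.171, -0.601, 0.207] pointing down, gripper open.
Joint ranges: [-2.81, 2.81], [-0.39, 2.02], [-1.27, 1.25], [0.06, 2.57], [-1.19, 4.33], [0.19, 2], [-2.82, 2.82]. Speed limits (rad/s): [1.89, 1.89, 2.39, 2.39, 3.01, 3.01, 3.01].

### API

Orientations are given as a unit quaternion [w, x, y, z].
In Python, from rig import r gives the robot as it stands.
- The arm moves only by the tool carry_out, never from a script. Its argument "plan" is a list of rows, each an object with "delta_pos": the shift along the tool's x, y, z in cm, a list of three; "dr": the turn, a rotation vector about the tool's x, y, z in degrees, a list of three; "grip": the opening, from 0 (shut) to 1 (fully open). A call has 1 to 8 rows; each row shifts and turns the commanded pose from where the row before left it, along the tool's axes as they then stand; what a row does not reach is not made up. A row lasts 1/8 s, in which the tool goes at most 62.5 mm and 10.7 degrees, less where a joint would pass 70% of its speed; a pose out of reach is approached as far as the arm can. A call is refused whole if a number of a shift passes 6.25 or a number of a turn 10.7, either way. A call with a gripper value outside its range is refused whole. The fingers move at their own pace and stop on an object; the grip force is fixed at half the most. Time passes only in rows, so rows that do not move let the fingers close. It gives the time, the measured TCP pose, the force, the opening and the grip force at its end, in the units of the state.
- r.get_obs(): the state, without advancing time (a new reading comes with each control period).
- r.snapshot(name): name is "side" or "top" or "wrist"; returns (picture, depth): 480x640x3 uint8, blue, green, red; 480x640 float32, m along the optical axis (not along the pixel's ray), 0 where there is no reading.
- r.get_calibration(name): a dict with "fx", "fy", "cx", "cy" (pixels), "R" (3x3) and "t" (3): a world point X has camera coordinates R X + t. Camera axes: x right, y down, z forward; pixel columns grow to the right and rows downward; lengths in m; the calibration is good to about 2 mm. A picture is of the moment at which its call begins: read the wrist's pose just before it. get_calibration takes no time and is no camera call; for the wrist camera it gives the pose at the moment of the call.
- r.finish_job(): hands the job in; it is judged then, once.
Trained networks look in the newest picture that a camera, given by its name, has taken for a name from the list of things; names that differ only in an ending like _2 or _b are one class to them, and where a whole thing is asked for, a point or a joint stands for the part that bears it (a point fixed in the world has none). Each returns a list of dicts, best first, with "confidence" (0 to 1); they miss things now and then, are a little off and sometimes report something else, mostly with a low value. They report only what shows in the picture. A call takes as long as a camera call. They do not tell look-alikes from the thing itself.
- r.spot_in(camera, thing): "location" ([x, y, z] in m, in the coordinates of the camera as it stood for that picture, good to about 4 mm: the middle of the surface that is visible of it).
The state is a dict: "time_s": time; "joint_positions": joint angles; "joint_velocities": joint speeds; "joint_torque": joint torques, N m; "tool_pos": TCP position; "tcp_rot": TCP orientation; "contact_force": force on the tool from outside, world axes, zero at the start; "torque": the same for the moment, N m; "grip_width": opening from 0.0 (shut) to 1.0 (fully open); "grasp_force": force on a finger pad.
Only numpy, scipy, OpenCV 4.12 (cv2) and the standard library are available. Lean on these libraries where they do the work, as an engineer would, in place of code of your own. Each camera call takes 0.05 s, during which the arm holds its last target. There are 200 camera calls.

## Working session

There is one attempt and no reset: what is moved stays moved. The work goes in short steps, Python scripts to look and compute and a tool call to move; the robot and the scene stay as the last step left them, time stands still between calls to the robot, and variables do not carry over. Pictures are saved under pics/ and viewed, at most 10 in all, crops included, and the job is handed in when it is done.

Besides the shell and the picture viewer there is one more tool, called as a command line: name --argument value ..., lists and objects as JSON in quotes. carry_out: Moves the arm, as the interface text tells. Its arguments: {"type":"object","properties":{"plan":{"type":"array","items":{"type":"object","properties":{"delta_pos":{"type":"array","items":{"type":"number"}},"dr":{"type":"array","items":{"type":"number"}},"grip":{"type":"number"}}}}},"required":["plan"]}

```bash
ls; mkdir -p pics
cat > h.py <<'E'
import numpy as np, cv2
from rig import r
from scipy.spatial.transform import Rotation as Ro
def world(c,p,cal=None):
    k=cal or r.get_calibration(c); return np.array(k["R"]).T@(np.array(p)-np.array(k["t"]))
def pix(c,X):
    k=r.get_calibration(c); p=np.array(k["R"])@np.array(X)+k["t"]; return (p[0]/p[2]*k["fx"]+k["cx"],p[1]/p[2]*k["fy"]+k["cy"])
def spots(c,names):
    for n in names:
        for d in r.spot_in(c,n)[:4]:
            w=world(c,d["location"]); print(c,n,round(d["confidence"],2),w.round(4),np.round(pix(c,w)))
def bp(c,dep,u,v):
    k=r.get_calibration(c); z=dep[int(v),int(u)]; return world(c,[(u-k["cx"])/k["fx"]*z,(v-k["cy"])/k["fy"]*z,z])
def Rt():
    q=r.get_obs()["tcp_rot"]; return Ro.from_quat([q[1],q[2],q[3],q[0]]).as_matrix()
E
python3 - <<'E'
from h import *
a,_=r.snapshot("side"); b,_=r.snapshot("top")
cv2.imwrite("pics/side0.png",a);cv2.imwrite("pics/top0.png",b)
for c in("side","top"): spots(c,["rack","handle","pivot","retainer","loose_vial","vial_near","vial_far","glue_stick","stop_peg"])
o=r.get_obs();print(o["tool_pos"],o["tcp_rot"],o["time_s"],r.grip_point_offset);print(Rt().round(3))
E
```

```text
pics
side rack 0.69 [0.5377 0.024  0.0367] [339. 259.]
side handle 0.97 [0.5244 0.0548 0.1164] [335. 216.]
side pivot 0.78 [0.538  0.0216 0.0363] [339. 260.]
side retainer 0.66 [ 0.4583 -0.2366  0.0434] [286. 323.]
side retainer 0.6 [0.525  0.0562 0.1199] [335. 214.]
side loose_vial 0.87 [ 0.4733 -0.1743  0.0355] [299. 307.]
side loose_vial 0.77 [ 0.3967 -0.2828  0.0363] [240. 342.]
side loose_vial 0.76 [ 0.4823 -0.2999  0.0399] [299. 350.]
side loose_vial 0.56 [ 0.3921 -0.2052  0.0396] [246. 312.]
side vial_near 0.43 [0.5452 0.0498 0.0533] [343. 247.]
side vial_far 0.61 [0.5266 0.097  0.0465] [334. 241.]
side glue_stick 0.78 [ 0.5741 -0.2893  0.0476] [366. 345.]
top rack 0.76 [0.5251 0.1016 0.0368] [246. 233.]
top handle 0.78 [0.5284 0.0947 0.1099] [244. 223.]
top handle 0.2 [0.5259 0.1034 0.0376] [245. 233.]
top pivot 0.86 [0.5232 0.104  0.0385] [245. 234.]
top retainer 0.64 [0.5304 0.1007 0.1167] [240. 222.]
top loose_vial 0.71 [ 0.4714 -0.2824  0.0524] [422. 235.]
top loose_vial 0.56 [ 0.4529 -0.2257  0.0606] [399. 245.]
top loose_vial 0.55 [ 0.3894 -0.2667  0.0599] [422. 272.]
top vial_near 0.4 [0.5232 0.1052 0.0416] [244. 234.]
[ 0.17140261 -0.60099215  0.20746376] [-5.62876673e-05  9.90367763e-01  1.38461871e-01 -2.11684222e-05] 1.0 0.0187
[[ 0.962  0.274 -0.   ]
 [ 0.274 -0.962  0.   ]
 [-0.    -0.    -1.   ]]
```

View pics/side0.png

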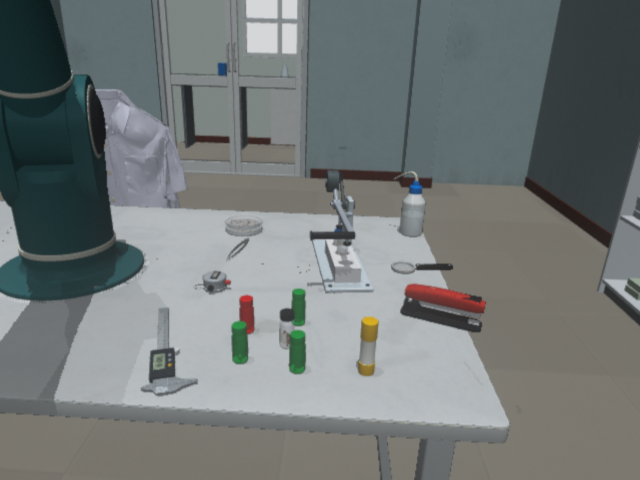

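View pics/top0.png

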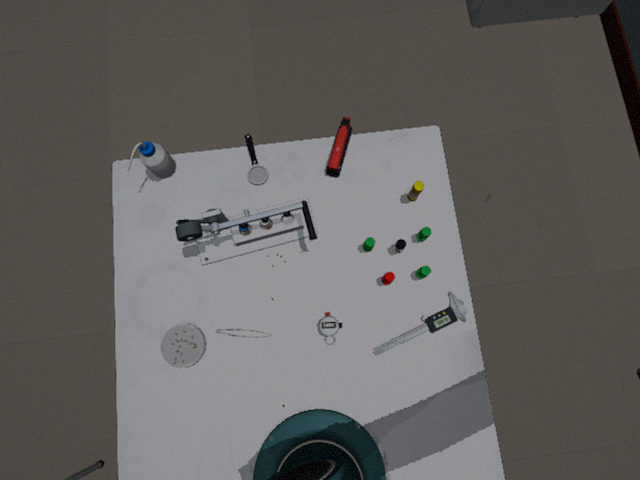

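The black-capped clear vial is at side (287,328) and top (400,245). Look-alikes: green at top (369,244), (424,234) and (424,271), red at (388,278), and the glue stick at (416,190). The handle bar runs from top (305,203) to (313,238).

Run:
```python
from h import *
b,d=r.snapshot("top")
k=r.get_calibration("top")
crop=np.hstack([cv2.resize(b[185:275,165:325],None,fx=3.0,fy=3.0,interpolation=3)]); c2=cv2.resize(b[180:285,350:440],None,fx=2.57,fy=2.57,interpolation=3)
cv2.imwrite("pics/c1.png",np.hstack([crop,c2])[:270] if 0 else np.hstack([crop,c2[:270]]))
def grid(u0,u1,v0,v1):
    v,u=np.mgrid[v0:v1,u0:u1]; z=d[v,u]; P=np.stack([(u-k["cx"])/k["fx"]*z,(v-k["cy"])/k["fy"]*z,z],-1).reshape(-1,3)
    return ((P-k["t"])@np.array(k["R"]))[z.ravel()>0]
P=grid(170,330,190,270)
def pca(Q):
    m=Q.mean(0);w,V=np.linalg.eigh(np.cov((Q[:,:2]-m[:2]).T));return m.round(4),V[:,1].round(3),np.degrees(np.arctan2(V[1,1],V[0,1])).round(1),np.sqrt(w).round(4),len(Q)
print("cam",(-np.array(k["R"]).T@k["t"]).round(3),k["fx"])
H=P[(P[:,2]>.095)&(P[:,2]<.14)]
B=P[(P[:,2]>.03)&(P[:,2]<.045)]
print("high",pca(H));print("block",pca(B),cv2.minAreaRect(B[:,:2].astype(np.float32)*1000))
bar=grid(298,320,198,243);bar=bar[(bar[:,2]>.09)];print("bar",pca(bar),cv2.minAreaRect(bar[:,:2].astype(np.float32)*1000),bar[:,2].max())
print(k["R"])
L=P[(P[:,2]>.002)&(P[:,2]<.02)];print("base",cv2.minAreaRect(L[:,:2].astype(np.float32)*1000))
V=grid(350,440,180,285);V=V[V[:,2]>.03]
from scipy.cluster.hierarchy import fcluster,linkage
l=fcluster(linkage(V[:,:2],"single"),.008,"distance")
for i in set(l):
    q=V[l==i]; t=q[q[:,2]>np.percentile(q[:,2],90)-.008]; print(len(q),t.mean(0).round(4),[round(x) for x in pix("top",t.mean(0))])
```

```text
cam [ 0.278 -0.044  1.057] 470.6473678654089
high (array([0.5337, 0.0739, 0.1164]), array([0.047, 0.999]), np.float64(87.3), array([0.0174, 0.0802]), 1306)
block (array([0.531 , 0.0547, 0.0369]), array([-0.152,  0.988]), np.float64(98.7), array([0.0116, 0.0473]), 915) ((542.2333984375, 55.85531234741211), (55.4988899230957, 159.00320434570312), 8.612025260925293)
bar (array([ 0.5197, -0.0381,  0.1143]), array([-0.981, -0.195]), np.float64(-168.8), array([0.0048, 0.0255]), 294) ((518.3311767578125, -36.801727294921875), (82.02141571044922, 21.825225830078125), 11.284198760986328) 0.11984349669306171
[[-0.11845941 -0.99295827 -0.00111613]
 [-0.96810195  0.11574385 -0.22222056]
 [ 0.22078493 -0.02524359 -0.97499578]]
base ((542.6165161132812, 100.54902648925781), (370.5368347167969, 186.97967529296875), 83.15596008300781)
160 [ 0.5736 -0.2854  0.0828] [419, 186]
114 [ 0.3923 -0.2753  0.0586] [426, 271]
105 [ 0.3883 -0.1968  0.0585] [390, 277]
104 [ 0.4676 -0.1657  0.0589] [370, 242]
114 [ 0.4762 -0.2905  0.0593] [426, 232]
110 [ 0.4553 -0.2323  0.0582] [401, 244]
```

View pics/c1.png

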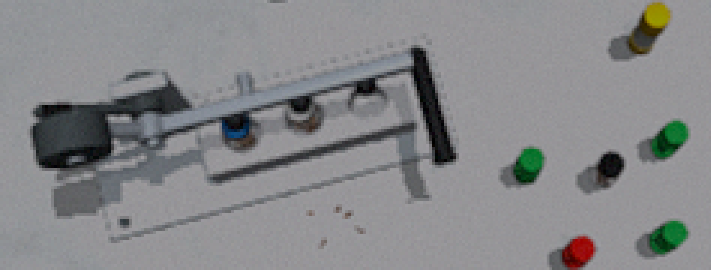

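carry_out --plan '[{"delta_pos": [3,-2.8,0],"grip": 1},{"delta_pos": [3,-2.8,0],"grip": 1},{"delta_pos": [3,-2.8,0],"grip": 1},{"delta_pos": [3,-2.8,0],"grip": 1},{"delta_pos": [3,-2.8,0],"grip": 1},{"delta_pos": [3,-2.8,0],"grip": 1},{"delta_pos": [3,-2.8,0],"grip": 1},{"delta_pos": [3,-2.8,0],"grip": 1}]'

```text
invalid input
```

carry_out --plan '[{"delta_pos": [3,-2.8,0],"grip": 1},{"delta_pos": [3,-2.8,0],"grip": 1},{"delta_pos": [3,-2.8,0],"grip": 1},{"delta_pos": [3,-2.8,0],"grip": 1},{"delta_pos": [3,-2.8,0],"grip": 1},{"delta_pos": [3,-2.8,0],"grip": 1},{"delta_pos": [2,-1.8,0],"grip": 1},{"dr": [0,0,6.4],"grip": 1}]'

```text
invalid input
```

```bash
cat >> h.py <<'E'
def cloud(c,d,u0=0,u1=640,v0=0,v1=480):
    k=r.get_calibration(c); v,u=np.mgrid[v0:v1,u0:u1]; z=d[v,u]; P=np.stack([(u-k["cx"])/k["fx"]*z,(v-k["cy"])/k["fy"]*z,z],-1).reshape(-1,3)
    return ((P-k["t"])@np.array(k["R"]))[z.ravel()>0]
E
python3 - <<'E'
from h import *
a,d=r.snapshot("wrist");cv2.imwrite("pics/w1.png",a)
spots("wrist",["handle","rack","vial_near","vial_far"])
o=r.get_obs();print(o["tool_pos"],o["time_s"],o["contact_force"]);print(Rt().round(3))
P=cloud("wrist",d)
bar=P[(P[:,2]>.1)&(P[:,2]<.13)&(abs(P[:,0]-.52)<.06)&(abs(P[:,1]+.04)<.04)]
print(bar.mean(0),cv2.minAreaRect(bar[:,:2].astype(np.float32)*1000),bar[:,2].max())
B=P[(P[:,2]>.033)&(P[:,2]<.043)&(abs(P[:,0]-.54)<.07)&(abs(P[:,1]-.055)<.12)]
print(cv2.minAreaRect(B[:,:2].astype(np.float32)*1000))
E
```

```text
[ 0.17135614 -0.60102244  0.20744278] 1.3 [-0.7569833  -0.45345218 -0.15505059]
[[ 0.962  0.274 -0.   ]
 [ 0.274 -0.962  0.   ]
 [-0.    -0.    -1.   ]]<stdin>:7: RuntimeWarning: Mean of empty slice.
  ret = um.true_divide(
Traceback (most recent call last):
ValueError: zero-size array to reduction operation maximum which has no identity
```

View pics/w1.png

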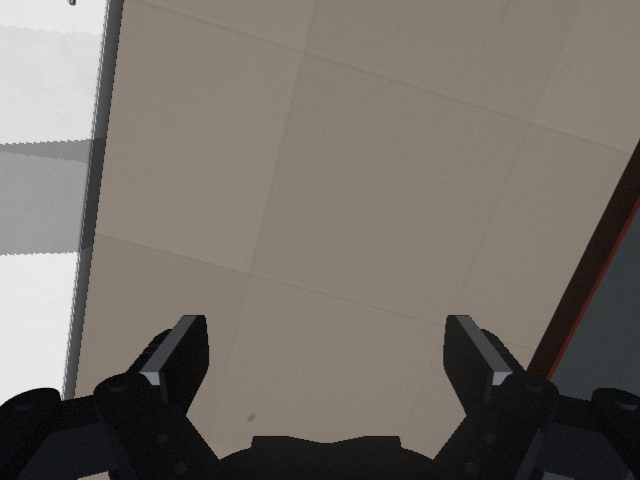

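The call was refused, so every row probably needs all three fields. The wrist picture shows only the floor beside the table.

carry_out --plan '[{"delta_pos": [3,-2.8,0],"dr": [0,0,0],"grip": 1},{"delta_pos": [3,-2.8,0],"dr": [0,0,0],"grip": 1},{"delta_pos": [3,-2.8,0],"dr": [0,0,0],"grip": 1},{"delta_pos": [3,-2.8,0],"dr": [0,0,0],"grip": 1},{"delta_pos": [3,-2.8,0],"dr": [0,0,0],"grip": 1},{"delta_pos": [3,-2.8,0],"dr": [0,0,0],"grip": 1},{"delta_pos": [3,-2.8,0],"dr": [0,0,0],"grip": 1},{"delta_pos": [3,-2.8,0],"dr": [0,0,0],"grip": 1}]'

```text
time_s: 2.3
tool_pos: [0.3414, -0.3187, 0.2077]
tcp_rot: [0.0, 0.99, 0.138, 0.0]
contact_force: [1.5, -1.3, 0.4]
grip_width: 1.001
grasp_force: 0.0
```

carry_out --plan '[{"delta_pos": [3,-2.8,0],"dr": [0,0,0],"grip": 1},{"delta_pos": [3,-2.8,0],"dr": [0,0,0],"grip": 1},{"delta_pos": [3,-2.8,0],"dr": [0,0,0],"grip": 1},{"delta_pos": [3,-2.8,0],"dr": [0,0,0],"grip": 1},{"delta_pos": [3,-2.8,0],"dr": [0,0,0],"grip": 1},{"delta_pos": [3,-2.8,0],"dr": [0,0,0],"grip": 1},{"delta_pos": [3,-2.8,0],"dr": [0,0,0],"grip": 1},{"delta_pos": [3,-2.8,0],"dr": [0,0,6.4],"grip": 1}]'

```text
time_s: 3.3
tool_pos: [0.5108, -0.0375, 0.2076]
tcp_rot: [0.0, 0.997, 0.082, 0.0]
contact_force: [0.9, -0.0, 0.3]
grip_width: 1.002
grasp_force: 0.0
```

```bash
cat > m.py <<'E'
from h import *
import sys
a,d=r.snapshot("wrist");cv2.imwrite("pics/w2.png",a)
spots("wrist",["handle","rack","vial_near","vial_far"])
o=r.get_obs();print(o["tool_pos"],o["time_s"],o["contact_force"]);print(Rt().round(3))
P=cloud("wrist",d)
bar=P[(P[:,2]>.1)&(P[:,2]<.13)&(abs(P[:,0]-.52)<.06)&(abs(P[:,1]+.04)<.04)]
if len(bar): print(bar.mean(0),cv2.minAreaRect(bar[:,:2].astype(np.float32)*1000),bar[:,2].max())
B=P[(P[:,2]>.033)&(P[:,2]<.043)&(abs(P[:,0]-.54)<.07)&(abs(P[:,1]-.055)<.12)]
if len(B): print(cv2.minAreaRect(B[:,:2].astype(np.float32)*1000))
E
python3 m.py
```

```text
wrist handle 0.95 [0.5419 0.0478 0.1161] [207. 175.]
wrist handle 0.54 [ 0.4611 -0.2224  0.0452] [524. 307.]
wrist rack 0.75 [0.5438 0.0822 0.0367] [190. 153.]
wrist rack 0.28 [ 0.4567 -0.2251  0.045 ] [523. 311.]
wrist vial_near 0.55 [0.5435 0.0523 0.0505] [220. 160.]
wrist vial_far 0.52 [0.5377 0.0975 0.0499] [162. 157.]
[ 0.50994521 -0.03889688  0.20738945] 3.55 [ 0.45725396 -0.43487097 -0.08879549]
[[ 0.986  0.166 -0.   ]
 [ 0.166 -0.986 -0.   ]
 [-0.     0.    -1.   ]]
[ 0.52785271 -0.0329936   0.1146912 ] ((517.14306640625, -26.383426666259766), (82.78076934814453, 42.55793380737305), 10.23782730102539) 0.11934481763176605
((543.6273193359375, 57.6556282043457), (59.687862396240234, 162.88038635253906), 8.207420349121094)
```

View pics/w2.png

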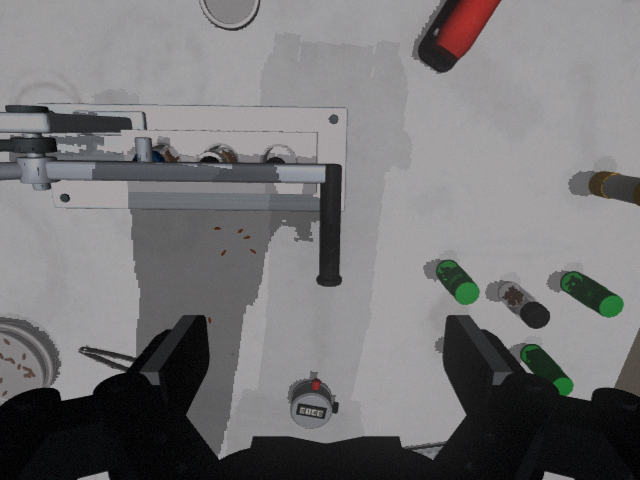

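The bar runs along col 329, rows 165–285, midway between the fingers (cols 207/445), so alignment is good. Descend and pinch it.

carry_out --plan '[{"delta_pos": [0,0,4],"dr": [0,0,0],"grip": 1},{"delta_pos": [0,0,4],"dr": [0,0,0],"grip": 1},{"delta_pos": [0,0,3.6],"dr": [0,0,0],"grip": 1},{"delta_pos": [0,0,0],"dr": [0,0,0],"grip": 0.5},{"delta_pos": [0,0,0],"dr": [0,0,0],"grip": 0},{"delta_pos": [0,0,0],"dr": [0,0,0],"grip": 0},{"delta_pos": [0,0,0],"dr": [0,0,0],"grip": 0},{"delta_pos": [0,0,0],"dr": [0,0,0],"grip": 0}]'

```text
time_s: 4.55
tool_pos: [0.5112, -0.0395, 0.0929]
tcp_rot: [0.001, 0.997, 0.083, 0.001]
contact_force: [-2.0, -1.2, 18.2]
grip_width: 0.002
grasp_force: 9.1
```

Run:
```python
from rig import r
o=r.get_obs();print({k:o[k] for k in("time_s","tool_pos","contact_force","grip_width","grasp_force")})
import numpy as np
R=.19;p=lambda a:np.array([R*(1-np.cos(a)),R*np.sin(a)])*100
A=np.radians([0,3,8,14,20,26,32,38,44,50,55,60,65,70,75,80,85,90,95,98,100,102,104,106,108,110,112,114,116,118,120,122,124,126,128,130,132,134,136,138])
for a,b in zip(A,A[1:]): print(round(np.degrees(b)),"rack dy,dz",(p(b)-p(a)).round(2))
```

```text
{'time_s': 4.55, 'tool_pos': array([ 0.51117992, -0.03951982,  0.09287613]), 'contact_force': array([-2.00182092, -1.21765182, 18.21435717]), 'grip_width': 0.001819722946694585, 'grasp_force': 9.096745178103447}
3 rack dy,dz [0.03 0.99]
8 rack dy,dz [0.16 1.65]
14 rack dy,dz [0.38 1.95]
20 rack dy,dz [0.58 1.9 ]
26 rack dy,dz [0.78 1.83]
32 rack dy,dz [0.96 1.74]
38 rack dy,dz [1.14 1.63]
44 rack dy,dz [1.3 1.5]
50 rack dy,dz [1.45 1.36]
55 rack dy,dz [1.32 1.01]
60 rack dy,dz [1.4  0.89]
65 rack dy,dz [1.47 0.77]
70 rack dy,dz [1.53 0.63]
75 rack dy,dz [1.58 0.5 ]
80 rack dy,dz [1.62 0.36]
85 rack dy,dz [1.64 0.22]
90 rack dy,dz [1.66 0.07]
95 rack dy,dz [ 1.66 -0.07]
98 rack dy,dz [ 0.99 -0.11]
100 rack dy,dz [ 0.66 -0.1 ]
102 rack dy,dz [ 0.65 -0.13]
104 rack dy,dz [ 0.65 -0.15]
106 rack dy,dz [ 0.64 -0.17]
108 rack dy,dz [ 0.63 -0.19]
110 rack dy,dz [ 0.63 -0.22]
112 rack dy,dz [ 0.62 -0.24]
114 rack dy,dz [ 0.61 -0.26]
116 rack dy,dz [ 0.6  -0.28]
118 rack dy,dz [ 0.59 -0.3 ]
120 rack dy,dz [ 0.58 -0.32]
122 rack dy,dz [ 0.57 -0.34]
124 rack dy,dz [ 0.56 -0.36]
126 rack dy,dz [ 0.54 -0.38]
128 rack dy,dz [ 0.53 -0.4 ]
130 rack dy,dz [ 0.52 -0.42]
132 rack dy,dz [ 0.5  -0.44]
134 rack dy,dz [ 0.49 -0.45]
136 rack dy,dz [ 0.47 -0.47]
138 rack dy,dz [ 0.45 -0.49]
```

Run:
```python
from h import *
a,d=r.snapshot("wrist");b,e=r.snapshot("side")
cv2.imwrite("pics/x1.png",np.hstack([cv2.resize(a,(400,300)),cv2.resize(b[170:290,280:440],(400,300),interpolation=3)]))
spots("side",["handle"]);spots("wrist",["handle"])
o=r.get_obs();print(o["tool_pos"],o["contact_force"],o["torque"],o["grip_width"],o["grasp_force"]);print(Rt().round(3))
```

```text
side handle 0.74 [ 0.5327 -0.0365  0.1138] [339. 234.]
wrist handle 0.73 [0.5501 0.0164 0.1155] [192. 199.]
[ 0.51121754 -0.03940013  0.09292618] [-2.02571166 -4.85800831 16.8299214 ] [-1.05145618  0.4620276   0.02414073] -0.002319165407915422 8.296470791101456
[[ 0.986  0.165  0.002]
 [ 0.165 -0.986 -0.001]
 [ 0.002  0.002 -1.   ]]
```

View pics/x1.png

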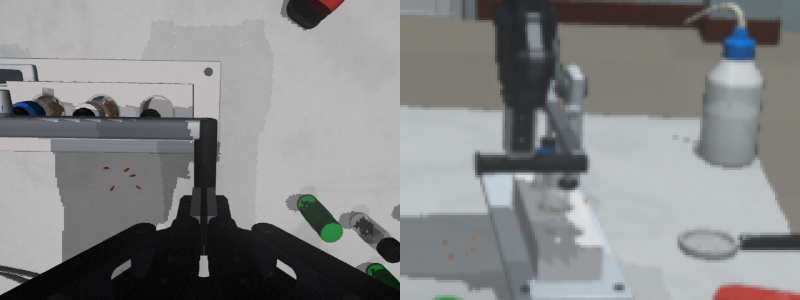

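Run:
```python
from h import *
b,d=r.snapshot("side");a,_=r.snapshot("wrist")
print(pix("side",[.511,-.0395,.093]),pix("side",[.511,-.0395,.117]))
c=cv2.resize(b[180:260,305:375],None,fx=6,fy=6,interpolation=3); w=cv2.resize(a[240:430,230:410],(380,480),interpolation=3)
cv2.imwrite("pics/x2.png",np.hstack([c[:480],w]))
for v in range(222,252,2): 
    p=bp("side",d,328,v); print(v,p.round(3), bp("side",d,333,v).round(3))
```

```text
(np.float64(326.20642987202075), np.float64(244.18087581255412)) (np.float64(326.71616682961894), np.float64(231.92023233346683))
222 [ 0.513 -0.05   0.14 ] [ 0.522 -0.047  0.139]
224 [ 0.513 -0.052  0.137] [ 0.522 -0.044  0.134]
226 [ 0.513 -0.051  0.133] [ 0.522 -0.043  0.13 ]
228 [ 0.513 -0.053  0.13 ] [ 0.522 -0.043  0.127]
230 [ 0.513 -0.045  0.123] [ 0.522 -0.046  0.124]
232 [ 0.513 -0.047  0.12 ] [ 0.522 -0.039  0.117]
234 [ 0.514 -0.046  0.116] [ 0.523 -0.043  0.115]
236 [ 0.514 -0.047  0.112] [ 0.523 -0.044  0.111]
238 [ 0.514 -0.045  0.107] [ 0.523 -0.045  0.108]
240 [0.513 0.116 0.04 ] [0.524 0.102 0.046]
242 [0.513 0.103 0.041] [0.524 0.098 0.043]
244 [0.513 0.096 0.039] [0.524 0.099 0.038]
246 [0.514 0.082 0.04 ] [0.524 0.083 0.04 ]
248 [0.514 0.077 0.037] [0.524 0.075 0.039]
250 [0.514 0.07  0.036] [0.525 0.061 0.04 ]
```

View pics/x2.png

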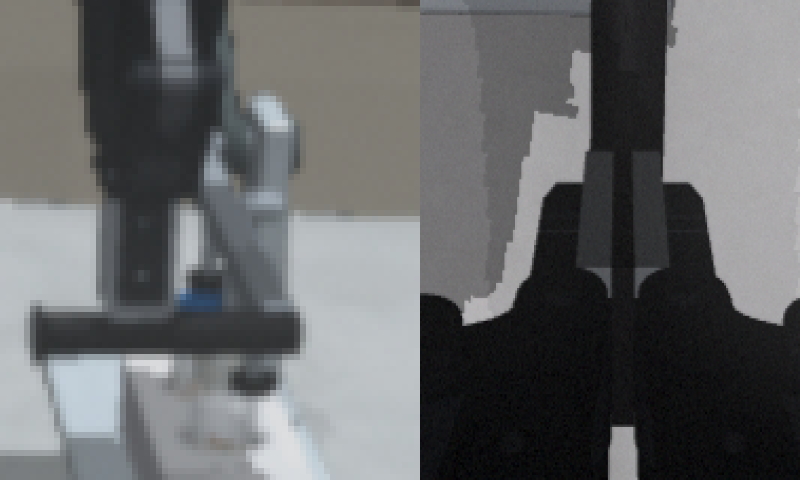

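Run:
```python
from h import *
a,d=r.snapshot("wrist")
for v in range(270,420,8): print(v,[(*bp("wrist",d,u,v).round(3),round(float(d[v,u]),3)) for u in (300,314,325,338)])
k=r.get_calibration("wrist");T=Rt();print("cam in tool",(T.T@(-np.array(k["R"]).T@k["t"]-r.get_obs()["tool_pos"])).round(4),(T.T@np.array(k["R"]).T).round(3))
print(r.get_obs()["joint_positions"])
```

```text
270 [(np.float64(0.488), np.float64(-0.025), np.float64(0.0), 0.274), (np.float64(0.53), np.float64(-0.031), np.float64(0.113), 0.154), (np.float64(0.531), np.float64(-0.035), np.float64(0.115), 0.152), (np.float64(0.532), np.float64(-0.04), np.float64(0.116), 0.152)]
278 [(np.float64(0.481), np.float64(-0.026), np.float64(-0.001), 0.277), (np.float64(0.527), np.float64(-0.032), np.float64(0.113), 0.155), (np.float64(0.528), np.float64(-0.036), np.float64(0.117), 0.152), (np.float64(0.529), np.float64(-0.041), np.float64(0.115), 0.153)]
286 [(np.float64(0.476), np.float64(-0.027), np.float64(-0.0), 0.278), (np.float64(0.523), np.float64(-0.032), np.float64(0.114), 0.156), (np.float64(0.525), np.float64(-0.036), np.float64(0.117), 0.153), (np.float64(0.526), np.float64(-0.041), np.float64(0.116), 0.154)]
294 [(np.float64(0.469), np.float64(-0.028), np.float64(-0.002), 0.281), (np.float64(0.52), np.float64(-0.033), np.float64(0.114), 0.156), (np.float64(0.521), np.float64(-0.037), np.float64(0.115), 0.155), (np.float64(0.522), np.float64(-0.042), np.float64(0.115), 0.156)]
302 [(np.flo
[... 3544 characters left out ...]
1), np.float64(0.189), 0.083), (np.float64(0.508), np.float64(-0.036), np.float64(0.165), 0.111), (np.float64(0.5), np.float64(-0.041), np.float64(0.153), 0.125), (np.float64(0.51), np.float64(-0.043), np.float64(0.165), 0.111)]
414 [(np.float64(0.527), np.float64(-0.031), np.float64(0.191), 0.081), (np.float64(0.506), np.float64(-0.037), np.float64(0.165), 0.112), (np.float64(0.374), np.float64(-0.062), np.float64(-0.001), 0.309), (np.float64(0.507), np.float64(-0.043), np.float64(0.165), 0.112)]
cam in tool [ 0.0721 -0.0003 -0.1659] [[ 0.001 -0.958 -0.285]
 [ 1.     0.001  0.   ]
 [ 0.    -0.285  0.958]]
[ 0.35263196  0.3945465  -0.40355221  1.9813581   0.21300452  0.80348358
 -1.57679888]
```

carry_out --plan '[{"delta_pos": [0,0,-2],"dr": [0,0,0],"grip": 0},{"delta_pos": [0,0,-2],"dr": [0,0,0],"grip": 0},{"delta_pos": [0,0,0],"dr": [0,0,0],"grip": 0}]'

```text
time_s: 5.28
tool_pos: [0.511, -0.0386, 0.1329]
tcp_rot: [0.0, 0.997, 0.083, 0.001]
contact_force: [0.7, 0.1, -0.3]
grip_width: 0.003
grasp_force: 0.0
```

Run:
```python
from h import *
a,d=r.snapshot("wrist"); o=r.get_obs();T=Rt()
print(o["tool_pos"],o["contact_force"],o["grip_width"],o["grasp_force"])
for u in (305,314,325,338):
    print(u,[tuple((T.T@(bp("wrist",d,u,v)-o["tool_pos"])*1000).round().astype(int)) for v in range(200,400,8)])
spots("wrist",["handle"])
```

```text
[ 0.51043398 -0.03866033  0.13194268] [-0.52360243  0.16585558 -0.61534261] -0.0015955452459329726 0.0
305 [(np.int64(40), np.int64(-10), np.int64(18)), (np.int64(22), np.int64(-14), np.int64(95)), (np.int64(10), np.int64(-16), np.int64(126)), (np.int64(3), np.int64(-16), np.int64(126)), (np.int64(-5), np.int64(-16), np.int64(133)), (np.int64(-11), np.int64(-16), np.int64(134)), (np.int64(-17), np.int64(-16), np.int64(132)), (np.int64(-24), np.int64(-16), np.int64(133)), (np.int64(-31), np.int64(-17), np.int64(133)), (np.int64(-37), np.int64(-17), np.int64(133)), (np.int64(-44), np.int64(-17), np.int64(132)), (np.int64(-51), np.int64(-17), np.int64(134)), (np.int64(-58), np.int64(-17), np.int64(133)), (np.int64(-65), np.int64(-17), np.int64(133)), (np.int64(6), np.int64(-8), np.int64(-29)), (np.int64(6), np.int64(-8), np.int64(-36)), (np.int64(11), np.int64(-7), np.int64(-50)), (np.int64(11), np.int64(-7), np.int64(-56)), (np.int64(11), np.int64(-6), np.int64(-60)), (np.int64(13), np.int64(-6), np.int64(-69)), (np.int64(11), np.int64(-6), np.int64(-69)), (np.int64(11), np.int64(-6), 
[... 2827 characters left out ...]
64(0), np.int64(6), np.int64(19)), (np.int64(-4), np.int64(6), np.int64(19)), (np.int64(-8), np.int64(6), np.int64(19)), (np.int64(11), np.int64(4), np.int64(-32)), (np.int64(11), np.int64(4), np.int64(-38)), (np.int64(10), np.int64(4), np.int64(-44)), (np.int64(11), np.int64(4), np.int64(-51)), (np.int64(10), np.int64(4), np.int64(-55)), (np.int64(10), np.int64(3), np.int64(-59)), (np.int64(11), np.int64(3), np.int64(-65)), (np.int64(12), np.int64(3), np.int64(-70)), (np.int64(12), np.int64(3), np.int64(-74)), (np.int64(12), np.int64(3), np.int64(-77)), (np.int64(11), np.int64(3), np.int64(-80)), (np.int64(9), np.int64(3), np.int64(-81))]
wrist handle 0.59 [0.5471 0.0241 0.1138] [204. 185.]
```

The depth shows the shut pads spanning 25–61 mm behind the reported TCP, so the fingertips really end about 25 mm short of it. That matches the contact on top of the bar. I'll take the effective grasp point as about 43 mm behind the TCP, reopen and go lower.

carry_out --plan '[{"delta_pos": [0,0,0],"dr": [0,0,0],"grip": 0.8},{"delta_pos": [0,0,0],"dr": [0,0,0],"grip": 0.8},{"delta_pos": [0,0,0],"dr": [0,0,0],"grip": 0.8},{"delta_pos": [0,0,0],"dr": [0,0,0],"grip": 0.8}]'

```text
time_s: 5.88
tool_pos: [0.5101, -0.0385, 0.1314]
tcp_rot: [-0.0, 0.997, 0.083, -0.0]
contact_force: [0.2, 0.3, -0.6]
grip_width: 0.804
grasp_force: 0.0
```

carry_out --plan '[{"delta_pos": [0,0,2],"dr": [0,0,0],"grip": 0.8},{"delta_pos": [0,0,2],"dr": [0,0,0],"grip": 0.8},{"delta_pos": [0,0,2.5],"dr": [0,0,0],"grip": 0.8},{"delta_pos": [0,0,0],"dr": [0,0,0],"grip": 0.4},{"delta_pos": [0,0,0],"dr": [0,0,0],"grip": 0},{"delta_pos": [0,0,0],"dr": [0,0,0],"grip": 0},{"delta_pos": [0,0,0],"dr": [0,0,0],"grip": 0},{"delta_pos": [0,0,0],"dr": [0,0,0],"grip": 0}]'

```text
time_s: 6.88
tool_pos: [0.511, -0.04, 0.0677]
tcp_rot: [0.001, 0.997, 0.082, 0.001]
contact_force: [0.1, -7.9, 5.0]
grip_width: 0.141
grasp_force: 58.4
```

Pinched at 58 N. Now lift along the circle (R = 190 mm).

carry_out --plan '[{"delta_pos": [0,0.1,-0.99],"dr": [0,0,0],"grip": 0},{"delta_pos": [0,-0.16,-1.65],"dr": [0,0,0],"grip": 0},{"delta_pos": [0,-0.38,-1.95],"dr": [0,0,0],"grip": 0},{"delta_pos": [0,-0.58,-1.9],"dr": [0,0,0],"grip": 0}]'

```text
time_s: 7.38
tool_pos: [0.5093, -0.0293, 0.1331]
tcp_rot: [0.001, 0.997, 0.082, 0.001]
contact_force: [6.0, -6.3, -0.6]
grip_width: 0.14
grasp_force: 58.6
```

carry_out --plan '[{"delta_pos": [0.05,-0.7,-1.83],"dr": [0,0,0],"grip": 0},{"delta_pos": [0.05,-0.92,-1.74],"dr": [0,0,0],"grip": 0},{"delta_pos": [0,-1.14,-1.63],"dr": [0,0,0],"grip": 0},{"delta_pos": [0,-1.3,-1.5],"dr": [0,0,0],"grip": 0}]'

```text
time_s: 7.88
tool_pos: [0.5035, 0.0093, 0.2005]
tcp_rot: [0.002, 0.997, 0.082, 0.001]
contact_force: [1.4, -16.9, 12.2]
grip_width: 0.138
grasp_force: 58.7
```

carry_out --plan '[{"delta_pos": [0,-1.34,-1.46],"dr": [0,0,0],"grip": 0},{"delta_pos": [0,-1.3,-1.05],"dr": [0,0,0],"grip": 0}]'

```text
time_s: 8.12
tool_pos: [0.4995, 0.0359, 0.2261]
tcp_rot: [0.002, 0.997, 0.082, 0.002]
contact_force: [2.6, -13.0, 13.3]
grip_width: 0.134
grasp_force: 58.6
```

```bash
cat > f.py <<'E'
from h import *
o=r.get_obs();p=o["tool_pos"];F=o["contact_force"];ey=np.array([-.165,.986,0])
# handle relative to start (closed), pivot guess at rack dy=.19
P0=np.array([.5112,-.0400,.0670]);q=p-P0;y=q@ey-.19;z=q[2]
a=np.degrees(np.arctan2(z,-y));R=np.hypot(y,z);t=np.radians(a)
print("ang",a.round(1),"R",R.round(4),"rackx",(q@[.986,.165,0]).round(4),"Ftan",(F@ey*np.sin(t)+F[2]*np.cos(t)).round(1),"Frad",(-F@ey*np.cos(t)+F[2]*np.sin(t)).round(1),F.round(1),"t",o["time_s"])
E
python3 f.py
```

```text
ang 54.6 R 0.1953 rackx 0.001 Ftan -3.1 Frad 18.5 [  2.6 -13.   13.3] t 8.125
```

carry_out --plan '[{"delta_pos": [0,-1.3,-1.35],"dr": [0,0,0],"grip": 0},{"delta_pos": [0,-1.5,-0.95],"dr": [0,0,0],"grip": 0}]'

```text
time_s: 8.38
tool_pos: [0.4944, 0.0677, 0.2473]
tcp_rot: [-0.001, 0.996, 0.084, 0.002]
contact_force: [24.0, 18.4, -36.3]
grip_width: 0.139
grasp_force: 58.2
```

```bash
sed -i 's/-.19;z/-.202;z/' f.py; python3 f.py
```

```text
ang 62.7 R 0.2029 rackx 0.0012 Ftan -4.0 Frad -38.8 [ 24.   18.4 -36.3] t 8.375
```

carry_out --plan '[{"delta_pos": [0.1,-0.06,0.12],"dr": [0,0,0],"grip": 0},{"delta_pos": [0,0,0],"dr": [0,0,0],"grip": 0}]'

```text
time_s: 8.62
tool_pos: [0.4947, 0.0659, 0.246]
tcp_rot: [0.0, 0.997, 0.083, 0.0]
contact_force: [0.9, -2.7, 2.4]
grip_width: 0.138
grasp_force: 62.6
```

```bash
sed -i 's/-.202;z/-.19;z/' f.py; python3 f.py
```

```text
ang 65.2 R 0.1972 rackx 0.0012 Ftan -1.6 Frad 3.4 [ 0.9 -2.7  2.4] t 8.625
```

carry_out --plan '[{"delta_pos": [0,-1.18,-0.53],"dr": [0,0,0],"grip": 0},{"delta_pos": [0,-1.25,-0.45],"dr": [0,0,0],"grip": 0},{"delta_pos": [0,-1.27,-0.37],"dr": [0,0,0],"grip": 0},{"delta_pos": [0,-1.3,-0.27],"dr": [0,0,0],"grip": 0},{"delta_pos": [0,0,0],"dr": [0,0,0],"grip": 0}]'

```text
time_s: 9.25
tool_pos: [0.4868, 0.1161, 0.263]
tcp_rot: [0.0, 0.997, 0.083, 0.001]
contact_force: [-1.0, -3.5, 16.9]
grip_width: 0.135
grasp_force: 63.2
```

```bash
sed -i 's/z=q\[2\]/z=q[2]-.008/' f.py; python3 f.py
```

```text
ang 80.3 R 0.1907 rackx 0.0017 Ftan -0.4 Frad 17.2 [-1.  -3.5 16.9] t 9.25
```

carry_out --plan '[{"delta_pos": [0,-1.31,-0.29],"dr": [0,0,0],"grip": 0},{"delta_pos": [0,-1.33,-0.11],"dr": [0,0,0],"grip": 0},{"delta_pos": [0,-0.99,-0.01],"dr": [0,0,0],"grip": 0},{"delta_pos": [0,0,0],"dr": [0,0,0],"grip": 0}]'

```text
time_s: 9.75
tool_pos: [0.4809, 0.152, 0.2661]
tcp_rot: [-0.0, 0.997, 0.083, 0.001]
contact_force: [6.1, 1.2, 2.2]
grip_width: 0.137
grasp_force: 61.8
```

```bash
python3 f.py; python3 f.py
python3 - <<'E'
import numpy as np
for s,e in((91,97),):pass
R=19
A=np.radians(np.arange(91,138,1.5))
for a,b in zip(A,A[1:]): print(np.degrees(b).round(1),round(-R*(np.cos(b)-np.cos(a)),2),round(R*(np.sin(b)-np.sin(a)),2),end=" | ")
E
```

```text
ang 91.3 R 0.1912 rackx 0.0018 Ftan 0.2 Frad 2.2 [6.1 1.2 2.2] t 9.75
ang 91.3 R 0.1912 rackx 0.0018 Ftan 0.2 Frad 2.2 [6.1 1.2 2.2] t 9.75
92.5 0.5 -0.02 | 94.0 0.5 -0.03 | 95.5 0.5 -0.04 | 97.0 0.49 -0.05 | 98.5 0.49 -0.07 | 100.0 0.49 -0.08 | 101.5 0.49 -0.09 | 103.0 0.49 -0.11 | 104.5 0.48 -0.12 | 106.0 0.48 -0.13 | 107.5 0.48 -0.14 | 109.0 0.47 -0.16 | 110.5 0.47 -0.17 | 112.0 0.46 -0.18 | 113.5 0.46 -0.19 | 115.0 0.45 -0.2 | 116.5 0.45 -0.22 | 118.0 0.44 -0.23 | 119.5 0.44 -0.24 | 121.0 0.43 -0.25 | 122.5 0.42 -0.26 | 124.0 0.42 -0.27 | 125.5 0.41 -0.28 | 127.0 0.4 -0.29 | 128.5 0.39 -0.3 | 130.0 0.39 -0.31 | 131.5 0.38 -0.32 | 133.0 0.37 -0.33 | 134.5 0.36 -0.34 | 136.0 0.35 -0.35 | 137.5 0.34 -0.36 |
```

Rather than feel the stop with a firm grip, I'll open the pads partway. The arm then leans on the leading pad, and it leaves that pad by itself once it sits on the stop. I can watch the gap with the wrist camera.

carry_out --plan '[{"delta_pos": [0,0,0],"dr": [0,0,0],"grip": 0.25},{"delta_pos": [0,0,0],"dr": [0,0,0],"grip": 0.35},{"delta_pos": [0,0,0.1],"dr": [0,0,0],"grip": 0.45},{"delta_pos": [0,0,0.2],"dr": [0,0,0],"grip": 0.45}]'

```text
time_s: 10.25
tool_pos: [0.4803, 0.1512, 0.2625]
tcp_rot: [-0.0, 0.997, 0.083, -0.0]
contact_force: [-0.0, 0.8, 1.4]
grip_width: 0.451
grasp_force: 0.4
```

```bash
cat > g.py <<'E'
from h import *
a,d=r.snapshot("wrist");cv2.imwrite("pics/g.png",a); o=r.get_obs();T=Rt()
P=(cloud("wrist",d)-o["tool_pos"])@T*1000
z=P[:,2]
B=P[(z>-75)&(z<-20)&(P[:,0]>13)&(P[:,0]<60)&(abs(P[:,1])<40)]
for lo,hi in((14,20),(20,30),(30,40),(40,60)):
    Q=B[(B[:,0]>=lo)&(B[:,0]<hi)]
    if len(Q)>5: print(lo,len(Q),"y",np.percentile(Q[:,1],[3,50,97]).round(1),"z",np.percentile(Q[:,2],[3,50,97]).round(1))
F=P[(P[:,0]>8)&(P[:,0]<13)&(z>-60)&(z<-35)&(abs(P[:,1])<45)]
print("pads y neg/pos",[np.percentile(s,[2,98]).round(1) if len(s)>3 else 0 for s in(F[F[:,1]<0,1],F[F[:,1]>0,1])],o["grip_width"])
E
python3 f.py; python3 g.py
```

```text
ang 91.1 R 0.1876 rackx 0.0011 Ftan 0.8 Frad 1.4 [-0.   0.8  1.4] t 10.25
14 649 y [-18.2 -11.5  -5.6] z [-43.7 -42.2 -37.5]
20 1127 y [-18.1 -11.5  -5.5] z [-43.9 -42.2 -38. ]
30 1209 y [-17.9 -11.3  -5.4] z [-43.8 -42.2 -37.9]
40 1966 y [-17.7 -10.9  -5. ] z [-43.8 -41.6 -23.2]
pads y neg/pos [array([-25.8,  -5.9]), array([18.8, 25.3])] 0.4499112675328672
```

carry_out --plan '[{"delta_pos": [0,-0.4,0.2],"dr": [0,0,0],"grip": 0.45},{"delta_pos": [0,-0.5,0.2],"dr": [0,0,0],"grip": 0.45},{"delta_pos": [0,-0.5,0.2],"dr": [0,0,0],"grip": 0.45},{"delta_pos": [0,-0.4,0.2],"dr": [0,0,0],"grip": 0.45}]'

```text
time_s: 10.8
tool_pos: [0.4772, 0.1695, 0.2544]
tcp_rot: [-0.0, 0.997, 0.083, -0.0]
contact_force: [1.3, 0.3, 0.3]
grip_width: 0.453
grasp_force: 0.5
```

```bash
python3 f.py; python3 g.py
```

```text
ang 97.0 R 0.1808 rackx 0.0011 Ftan 0.1 Frad 0.4 [1.3 0.3 0.3] t 10.8
14 697 y [-18.3 -11.8  -5.8] z [-49.5 -47.8 -43.9]
20 1227 y [-18.2 -11.6  -5.7] z [-49.5 -47.8 -44.1]
30 1289 y [-18.  -11.3  -5.5] z [-49.6 -47.8 -44.1]
40 2505 y [-17.6 -10.   -2.6] z [-49.4 -46.8 -22.4]
pads y neg/pos [array([-25.9,  -6.1]), array([18.8, 25.4])] 0.44975921415519454
```

carry_out --plan '[{"delta_pos": [0,-0.4,0.1],"dr": [0,0,0],"grip": 0.45},{"delta_pos": [0,-0.5,0.1],"dr": [0,0,0],"grip": 0.45},{"delta_pos": [0,-0.5,0.15],"dr": [0,0,0],"grip": 0.45},{"delta_pos": [0,-0.4,0.15],"dr": [0,0,0],"grip": 0.45}]'

```text
time_s: 11.35
tool_pos: [0.4744, 0.1872, 0.2496]
tcp_rot: [-0.0, 0.997, 0.083, 0.0]
contact_force: [0.7, 1.3, 0.2]
grip_width: 0.447
grasp_force: 0.6
```

```bash
python3 f.py; python3 g.py
```

```text
ang 102.9 R 0.1791 rackx 0.0012 Ftan 1.1 Frad 0.4 [0.7 1.3 0.2] t 11.35
14 707 y [-18.5 -11.9  -5.7] z [-50.2 -48.5 -44.2]
20 1240 y [-18.3 -11.6  -5.6] z [-50.1 -48.5 -44.5]
30 1317 y [-18.2 -11.4  -5.5] z [-50.2 -48.5 -44.7]
40 2987 y [-17.7  -8.7  29.3] z [-50.  -46.6 -20.5]
pads y neg/pos [array([-25.9,  -6.1]), array([18.8, 25.4])] 0.4501619175575311
```

carry_out --plan '[{"delta_pos": [0,-0.4,0.15],"dr": [0,0,0],"grip": 0.45},{"delta_pos": [0,-0.5,0.15],"dr": [0,0,0],"grip": 0.45},{"delta_pos": [0,-0.5,0.2],"dr": [0,0,0],"grip": 0.45},{"delta_pos": [0,-0.4,0.2],"dr": [0,0,0],"grip": 0.45}]'

```text
time_s: 11.9
tool_pos: [0.4714, 0.2049, 0.2425]
tcp_rot: [-0.0, 0.997, 0.083, 0.0]
contact_force: [-0.4, 1.0, 1.2]
grip_width: 0.451
grasp_force: 0.7
```

```bash
python3 f.py; python3 g.py
```

```text
ang 109.1 R 0.1773 rackx 0.0011 Ftan 0.6 Frad 1.5 [-0.4  1.   1.2] t 11.9
14 727 y [-18.4 -11.7  -5.7] z [-51.1 -49.4 -45.1]
20 1259 y [-18.4 -11.6  -5.6] z [-51.1 -49.4 -44.9]
30 1392 y [-18.3 -11.2  -5. ] z [-51.2 -49.3 -43.3]
40 3843 y [-17.4  -6.6  33.1] z [-50.9 -45.1 -21.2]
pads y neg/pos [array([-25.8,  -5.9]), array([18.8, 25.4])] 0.44813120784457067
```

carry_out --plan '[{"delta_pos": [0,-0.4,0.2],"dr": [0,0,0],"grip": 0.45},{"delta_pos": [0,-0.5,0.2],"dr": [0,0,0],"grip": 0.45},{"delta_pos": [0,-0.5,0.25],"dr": [0,0,0],"grip": 0.45},{"delta_pos": [0,-0.4,0.25],"dr": [0,0,0],"grip": 0.45}]'

```text
time_s: 12.45
tool_pos: [0.4684, 0.2227, 0.2334]
tcp_rot: [-0.0, 0.997, 0.083, -0.0]
contact_force: [0.7, 1.4, 1.2]
grip_width: 0.449
grasp_force: 1.0
```

```bash
python3 f.py; python3 g.py
```

```text
ang 115.6 R 0.1758 rackx 0.0011 Ftan 0.6 Frad 1.7 [0.7 1.4 1.2] t 12.45
14 717 y [-18.6 -11.6  -5.7] z [-51.8 -50.2 -45.1]
20 1286 y [-18.2 -11.6  -5.6] z [-51.8 -50.1 -45.4]
30 1396 y [-18.2 -11.3  -5.1] z [-51.7 -50.1 -44.4]
40 4884 y [-17.2  -3.7  37. ] z [-51.5 -39.2 -21. ]
pads y neg/pos [array([-25.9,  -6. ]), array([18.8, 25.4])] 0.4488997430624841
```

carry_out --plan '[{"delta_pos": [0,-0.4,0.25],"dr": [0,0,0],"grip": 0.45},{"delta_pos": [0,-0.5,0.25],"dr": [0,0,0],"grip": 0.45},{"delta_pos": [0,-0.5,0.3],"dr": [0,0,0],"grip": 0.45},{"delta_pos": [0,-0.4,0.3],"dr": [0,0,0],"grip": 0.45}]'

```text
time_s: 13.0
tool_pos: [0.4654, 0.2404, 0.2223]
tcp_rot: [-0.0, 0.997, 0.083, -0.0]
contact_force: [-0.4, 2.2, 1.1]
grip_width: 0.453
grasp_force: 0.9
```

```bash
python3 f.py; python3 g.py
```

```text
ang 122.5 R 0.1748 rackx 0.0011 Ftan 1.3 Frad 2.1 [-0.4  2.2  1.1] t 13.0
14 718 y [-18.1 -11.5  -5.6] z [-52.1 -50.5 -46.3]
20 1278 y [-18.1 -11.5  -5.5] z [-52.3 -50.5 -46. ]
30 1385 y [-18.  -11.3  -5.2] z [-52.3 -50.5 -45.9]
40 5699 y [-16.9  -0.5  37.7] z [-51.8 -37.4 -21.2]
pads y neg/pos [array([-25.8,  -6. ]), array([18.8, 25.3])] 0.449849413542242
```

carry_out --plan '[{"delta_pos": [0,-0.4,0.3],"dr": [0,0,0],"grip": 0.45},{"delta_pos": [0,-0.5,0.35],"dr": [0,0,0],"grip": 0.45},{"delta_pos": [0,-0.5,0.35],"dr": [0,0,0],"grip": 0.45},{"delta_pos": [0,-0.4,0.35],"dr": [0,0,0],"grip": 0.45}]'

```text
time_s: 13.55
tool_pos: [0.4624, 0.258, 0.2088]
tcp_rot: [0.0, 0.997, 0.083, -0.0]
contact_force: [0.2, -0.1, 0.2]
grip_width: 0.454
grasp_force: 0.0
```

```bash
python3 f.py; python3 g.py
```

```text
ang 129.9 R 0.1744 rackx 0.001 Ftan -0.3 Frad 0.0 [ 0.2 -0.1  0.2] t 13.55
14 754 y [-17.4 -10.7  -4.7] z [-52.9 -51.2 -47.1]
20 1272 y [-17.2 -10.6  -4.6] z [-52.9 -51.3 -47.2]
30 1387 y [-17.1 -10.5  -4.5] z [-52.9 -51.2 -47.2]
40 6501 y [-15.9   3.   38.3] z [-52.5 -40.9 -21.8]
pads y neg/pos [array([-25.9,  -5.1]), array([18.8, 25.4])] 0.4453038363698916
```

The bar has shifted about 1 mm off the leading pad and the pad force is 0, so the arm is probably on its stop. I'll move a bit further to confirm.

carry_out --plan '[{"delta_pos": [0,-0.3,0],"dr": [0,0,0],"grip": 0.45},{"delta_pos": [0,-0.4,0],"dr": [0,0,0],"grip": 0.45},{"delta_pos": [0,-0.3,0],"dr": [0,0,0],"grip": 0.45}]'

```text
time_s: 13.98
tool_pos: [0.4609, 0.2679, 0.2092]
tcp_rot: [-0.0, 0.997, 0.083, 0.0]
contact_force: [-1.3, 0.1, 0.2]
grip_width: 0.448
grasp_force: 0.0
```

```bash
python3 f.py; python3 g.py
```

```text
ang 132.2 R 0.1813 rackx 0.0012 Ftan 0.0 Frad 0.4 [-1.3  0.1  0.2] t 13.975
14 718 y [-7.2 -1.1  5.3] z [-52.5 -50.9 -47.2]
20 1265 y [-7.1 -1.1  5.3] z [-52.6 -50.9 -47.2]
30 1370 y [-7.3 -0.8  5.5] z [-52.6 -50.9 -46.5]
40 5096 y [-6.5  8.  37.5] z [-52.3 -42.4 -21.5]
pads y neg/pos [array([-25.9,  -0.5]), array([ 0.5, 25.3])] 0.45063153845454385
```

The bar stayed put while the gripper moved on, so the arm rests on its stop by itself. Lift clear and go to the vial.

carry_out --plan '[{"delta_pos": [0,0,-1.5],"dr": [0,0,0],"grip": 0.45},{"delta_pos": [0,0,-2.5],"dr": [0,0,0],"grip": 0.45},{"delta_pos": [0,0,-3],"dr": [0,0,0],"grip": 0.45},{"delta_pos": [0,0,-2],"dr": [0,0,0],"grip": 0.45},{"delta_pos": [-0.8,4,0],"dr": [0,0,0],"grip": 0.45},{"delta_pos": [-0.8,4.5,0],"dr": [0,0,0],"grip": 0.45},{"delta_pos": [-0.8,4.5,0],"dr": [0,0,0],"grip": 0.45},{"delta_pos": [-0.8,4.5,0],"dr": [0,0,0],"grip": 0.45}]'

```text
time_s: 15.02
tool_pos: [0.4581, 0.0883, 0.3003]
tcp_rot: [-0.0, 0.997, 0.083, 0.001]
contact_force: [1.0, 0.4, 0.2]
grip_width: 0.453
grasp_force: 0.0
```

carry_out --plan '[{"delta_pos": [-0.8,4.5,0],"dr": [0,0,0],"grip": 0.45},{"delta_pos": [-0.8,4.5,0],"dr": [0,0,0],"grip": 0.45},{"delta_pos": [-0.8,4.5,0],"dr": [0,0,0],"grip": 0.45},{"delta_pos": [-0.8,4.5,0],"dr": [0,0,0],"grip": 0.45},{"delta_pos": [-0.8,4.5,0],"dr": [0,0,0],"grip": 0.45},{"delta_pos": [-0.8,4.5,1],"dr": [0,0,0],"grip": 0.45},{"delta_pos": [-0.8,4.7,2],"dr": [0,0,0],"grip": 0.45},{"delta_pos": [0,0,3],"dr": [0,0,0],"grip": 0.45}]'

```text
time_s: 16.02
tool_pos: [0.4552, -0.2358, 0.2397]
tcp_rot: [0.001, 0.997, 0.081, 0.001]
contact_force: [1.2, 1.3, -0.8]
grip_width: 0.453
grasp_force: 0.0
```

carry_out --plan '[{"delta_pos": [0,0,2],"dr": [0,0,-10],"grip": 0.45},{"delta_pos": [0,0,2],"dr": [0,0,-10],"grip": 0.45},{"delta_pos": [0,0,2],"dr": [0,0,-10],"grip": 0.45},{"delta_pos": [0,0,2],"dr": [0,0,-10],"grip": 0.45},{"delta_pos": [0,0,1],"dr": [0,0,-10],"grip": 0.45},{"delta_pos": [0,0,0],"dr": [0,0,-10],"grip": 0.45},{"delta_pos": [0,0,0],"dr": [0,0,-10],"grip": 0.45},{"delta_pos": [0,0,0],"dr": [0,0,-10],"grip": 0.45}]'

```text
time_s: 17.02
tool_pos: [0.4558, -0.2325, 0.1501]
tcp_rot: [0.0, 0.708, 0.706, 0.0]
contact_force: [0.3, 0.1, -0.4]
grip_width: 0.45
grasp_force: 0.0
```

carry_out --plan '[{"delta_pos": [0,0,0],"dr": [0,0,-10],"grip": 0.45},{"delta_pos": [0,0,0],"dr": [0,0,0],"grip": 0.45}]'

```text
time_s: 17.27
tool_pos: [0.4557, -0.2326, 0.1499]
tcp_rot: [0.0, 0.647, 0.763, 0.0]
contact_force: [-0.2, 0.4, 0.6]
grip_width: 0.446
grasp_force: 0.0
```

Run:
```python
from h import *
a,d=r.snapshot("wrist");cv2.imwrite("pics/w3.png",a);o=r.get_obs();T=Rt()
print(o["tool_pos"],o["contact_force"],T.round(3))
P=cloud("wrist",d); P=P[(P[:,2]>.03)&(P[:,2]<.1)&(P[:,1]<-.12)]
from scipy.cluster.hierarchy import fcluster,linkage
P=P[::7];l=fcluster(linkage(P[:,:2],"single"),.006,"distance")
for i in set(l):
    q=P[l==i]
    if len(q)<15: continue
    t=q[q[:,2]>.055]
    if len(t)<5: t=q
    c,_=cv2.minEnclosingCircle(t[:,:2].astype(np.float32)*1000); print(len(q),len(t),np.round(c,1),t[:,2].max().round(3),np.round(pix("wrist",t.mean(0))),"tool:",(T.T@(np.array([c[0]/1000,c[1]/1000,.05])-o["tool_pos"])*100).round(2),a[tuple(np.int32(np.round(pix("wrist",t.mean(0))))[::-1])] )
b,dt=r.snapshot("side"); spots("side",["handle"])
```

```text
[ 0.45555322 -0.23253444  0.14972861] [-0.17883068  0.15796212 -0.87066533] [[-0.161  0.987  0.001]
 [ 0.987  0.161 -0.   ]
 [-0.     0.001 -1.   ]]
259 190 [ 574.2 -284.7] 0.085 [483. 343.] tool: [-7.06 10.86  9.98] [37 65 80]
172 107 [ 393.4 -274.5] 0.061 [227. 286.] tool: [-3.14 -6.82  9.97] [ 55 130  36]
171 128 [ 389.6 -196.7] 0.061 [233. 172.] tool: [ 4.6  -5.93  9.97] [ 17  22 102]
152 132 [ 469.1 -165.4] 0.061 [365. 143.] tool: [6.41 2.41 9.97] [42 73 33]
153 112 [ 457.  -231.6] 0.061 [329. 241.] tool: [0.08 0.15 9.97] [45 43 45]
160 93 [ 477.3 -290.2] 0.062 [343. 323.] tool: [-6.04  1.21  9.98] [ 70 135  56]
side handle 0.93 [0.5181 0.1694 0.1434] [333. 187.]
side handle 0.35 [0.5342 0.0841 0.0343] [338. 248.]
```

The cluster under the tool is the dark-capped one, at pixel (329,241), with greens and red around it as expected. Descend and grip.

carry_out --plan '[{"delta_pos": [0.08,0.15,3],"dr": [0,0,0],"grip": 0.5},{"delta_pos": [0,0,4],"dr": [0,0,0],"grip": 0.5},{"delta_pos": [0,0,4],"dr": [0,0,0],"grip": 0.5},{"delta_pos": [0,0,3],"dr": [0,0,0],"grip": 0.5},{"delta_pos": [0,0,1],"dr": [0,0,0],"grip": 0.5}]'

```text
time_s: 18.05
tool_pos: [0.4561, -0.2307, -0.0022]
tcp_rot: [-0.001, 0.647, 0.763, -0.0]
contact_force: [0.1, -0.4, 1.5]
grip_width: 0.503
grasp_force: 0.0
```

carry_out --plan '[{"delta_pos": [0,0,0],"dr": [0,0,0],"grip": 0.2},{"delta_pos": [0,0,0],"dr": [0,0,0],"grip": 0},{"delta_pos": [0,0,0],"dr": [0,0,0],"grip": 0},{"delta_pos": [0,0,0],"dr": [0,0,0],"grip": 0}]'

```text
time_s: 18.55
tool_pos: [0.457, -0.2314, -0.0003]
tcp_rot: [0.0, 0.646, 0.763, 0.0]
contact_force: [-0.5, 0.5, 5.4]
grip_width: 0.257
grasp_force: 58.8
```

carry_out --plan '[{"delta_pos": [0,0,-2],"dr": [0,0,0],"grip": 0},{"delta_pos": [0,0,-4],"dr": [0,0,0],"grip": 0},{"delta_pos": [0,0,-4],"dr": [0,0,0],"grip": 0},{"delta_pos": [2,2,-2],"dr": [0,0,0],"grip": 0},{"delta_pos": [3.5,3.5,0],"dr": [0,0,0],"grip": 0},{"delta_pos": [4,4,0],"dr": [0,0,0],"grip": 0},{"delta_pos": [3.7,3.7,0],"dr": [0,0,0],"grip": 0},{"delta_pos": [0,0,0],"dr": [0,0,0],"grip": 0}]'

```text
time_s: 19.55
tool_pos: [0.5667, -0.0748, 0.1193]
tcp_rot: [-0.0, 0.644, 0.765, 0.001]
contact_force: [-0.9, -0.9, -1.7]
grip_width: 0.261
grasp_force: 58.8
```

```bash
cat > w.py <<'E'
from h import *
from scipy.optimize import least_squares
a,d=r.snapshot("wrist");cv2.imwrite("pics/w4.png",a);o=r.get_obs();T=Rt()
print(o["tool_pos"],o["contact_force"],o["grip_width"],T[:,0].round(3))
P=cloud("wrist",d); z=P[:,2]
n=np.median(z[(z>.033)&(z<.043)]);print("top z",n)
B=P[(abs(z-n)<.003)&(abs(P[:,0]-.54)<.08)&(abs(P[:,1]-.055)<.12),:2]
rect=cv2.minAreaRect(B.astype(np.float32)*1000);print(rect,len(B))
# raster top surface in rack-aligned frame; find hole near expected well
th=np.radians(9.5);E=np.array([[np.cos(th),np.sin(th)],[-np.sin(th),np.cos(th)]])
C=np.array([.551,.0095]);L=((B-C)@E.T*1000)
I=np.zeros((160,160),np.uint8)
for x,y in L:
    i,j=int(80+y*2),int(80+x*2)
    if 0<=i<160 and 0<=j<160:I[i,j]=255
I=cv2.morphologyEx(I,cv2.MORPH_CLOSE,np.ones((5,5)))
cv2.imwrite("pics/ras.png",cv2.resize(I,(480,480)))
ys,xs=np.nonzero(I);print("block x extent",(xs.min()-80)/2,(xs.max()-80)/2,"ymin",(ys.min()-80)/2)
cn,_=cv2.findContours(255-I,cv2.RETR_CCOMP,cv2.CHAIN_APPROX_NONE)
for c in cn:
    ar=cv2.contourArea(c)/4
    if 200<ar<1500:
        (x,y),rad=cv2.minEnclosingCircle(c);q=np.array([(x-80)/2,(y-80)/2]);W=C+E.T@q/1000;print("hole",ar,rad/2,q,W.round(4),"tool d",(T.T@(np.r_[W,0]-o["tool_pos"])*100).round(2))
E
python3 w.py
```

```text
[ 0.56555463 -0.0773517   0.11906465] [-0.41527028 -1.61287062 -0.8834231 ] 0.2609189879800468 [-0.168  0.986  0.001]
top z 0.037118225231596455
((545.4771118164062, 18.020843505859375), (50.22825622558594, 86.88333129882812), 8.606863021850586) 10521
block x extent -30.0 21.0 ymin -34.5
hole 569.625 14.01716136932373 [-4.57801819 -3.40119553] [0.547  0.0054] tool d [ 8.46 -0.44 11.91]
```

View pics/w4.png

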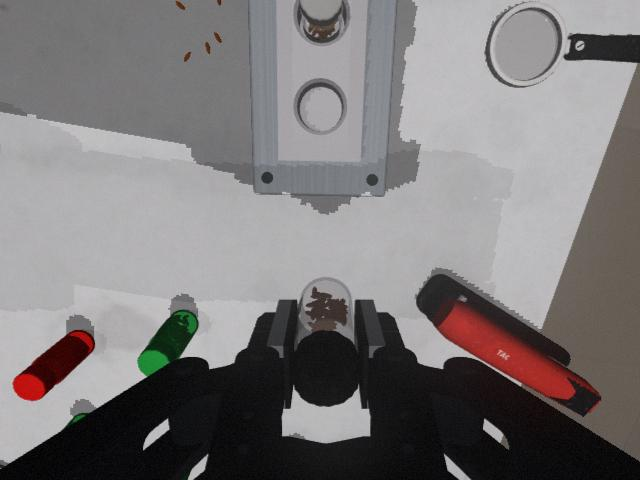

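The picture shows the empty well at pixel (321,107) and the vial upright in the pads at (326,340). The hole fit (r = 14 mm) agrees with the block edges. Move over it and lower to just above the mouth.

carry_out --plan '[{"delta_pos": [2.5,-0.1,0],"dr": [0,0,0],"grip": 0},{"delta_pos": [3.4,-0.2,0],"dr": [0,0,0],"grip": 0},{"delta_pos": [2.5,-0.14,0],"dr": [0,0,0],"grip": 0},{"delta_pos": [0,0,3],"dr": [0,0,0],"grip": 0},{"delta_pos": [0,0,3],"dr": [0,0,0],"grip": 0},{"delta_pos": [0,0,1],"dr": [0,0,0],"grip": 0},{"delta_pos": [0,0,0],"dr": [0,0,0],"grip": 0}]'

```text
time_s: 20.48
tool_pos: [0.5467, 0.0024, 0.0492]
tcp_rot: [-0.0, 0.646, 0.763, -0.0]
contact_force: [-0.0, 0.4, 0.1]
grip_width: 0.257
grasp_force: 58.8
```

Run:
```python
from h import *
o=r.get_obs();W=np.array([.547,.0054,0]);print(o["tool_pos"],o["contact_force"].round(1),"need tool",((Rt().T@(W-o["tool_pos"]))*100).round(2))
```

```text
[0.54666473 0.00235692 0.04918047] [-0.   0.4  0.1] need tool [0.29 0.09 4.92]
```

The arm was still settling during that picture, so the hole estimate may be about 2 mm off. Step back, settle and measure again.

carry_out --plan '[{"delta_pos": [0,0,-3],"dr": [0,0,0],"grip": 0},{"delta_pos": [-3,0,-2],"dr": [0,0,0],"grip": 0},{"delta_pos": [-3,0,0],"dr": [0,0,0],"grip": 0},{"delta_pos": [-2,0,0],"dr": [0,0,0],"grip": 0},{"delta_pos": [0,0,0],"dr": [0,0,0],"grip": 0},{"delta_pos": [0,0,0],"dr": [0,0,0],"grip": 0},{"delta_pos": [0,0,0],"dr": [0,0,0],"grip": 0}]'

```text
time_s: 21.35
tool_pos: [0.56, -0.0748, 0.0991]
tcp_rot: [-0.0, 0.645, 0.764, 0.0]
contact_force: [-0.6, 0.3, -0.4]
grip_width: 0.257
grasp_force: 58.8
```

```bash
python3 w.py
python3 - <<'E'
from h import *
a,d=r.snapshot("wrist");o=r.get_obs();T=Rt();print(o["tool_pos"])
P=(cloud("wrist",d)-o["tool_pos"])@T*1000
# held vial cap: near tool axis, highest surface
Q=P[(abs(P[:,0])<16)&(abs(P[:,1])<11)&(P[:,2]<-50)&(P[:,2]>-66)]
print(len(Q),cv2.minEnclosingCircle(Q[:,:2].astype(np.float32)),np.percentile(Q[:,0],[2,98]),np.percentile(Q[:,1],[2,98]),np.percentile(Q[:,2],[2,50,98]))
E
```

```text
[ 0.5600311  -0.07497074  0.09908279] [ 0.51068034  0.80246252 -0.69787128] 0.25866674614133417 [-0.167  0.986  0.   ]
top z 0.03743137022482292
((546.8224487304688, 18.140148162841797), (50.277626037597656, 82.39118957519531), 8.72533130645752) 12027
block x extent -28.5 22.5 ymin -32.5
hole 566.25 13.866621017456055 [-3.21154022 -1.21154022] [0.548  0.0078] tool d [8.36 0.2  9.91]
[ 0.56003502 -0.07515286  0.09907391]
4340 ((0.37457892298698425, 2.709475040435791), 14.0128755569458) [-9.44195212  9.9017388 ] [-9.95192937 10.71619473] [-60.93823351 -59.55356371 -50.86946999]
```

carry_out --plan '[{"delta_pos": [2.5,0.06,0],"dr": [0,0,0],"grip": 0},{"delta_pos": [3.4,0.06,0],"dr": [0,0,0],"grip": 0},{"delta_pos": [2.45,0.06,0],"dr": [0,0,0],"grip": 0},{"delta_pos": [0,0,2.5],"dr": [0,0,0],"grip": 0},{"delta_pos": [0,0,2.4],"dr": [0,0,0],"grip": 0},{"delta_pos": [0,0,0],"dr": [0,0,0],"grip": 0},{"delta_pos": [0,0,0.6],"dr": [0,0,0],"grip": 0},{"delta_pos": [0,0,0.5],"dr": [0,0,0],"grip": 0}]'

```text
time_s: 22.45
tool_pos: [0.5485, 0.0067, 0.0395]
tcp_rot: [0.0, 0.646, 0.763, 0.0]
contact_force: [-0.2, 0.1, 0.1]
grip_width: 0.263
grasp_force: 58.8
```

Run:
```python
from h import *
o=r.get_obs();W=np.array([.548,.0078,0]);print(o["tool_pos"],o["contact_force"].round(1),"need tool",((Rt().T@(W-o["tool_pos"]))*100).round(2))
```

```text
[0.54848779 0.00673348 0.03950362] [-0.2  0.1  0.1] need tool [ 0.11 -0.03  3.95]
```

Vial bottom is at the mouth. Lower gently with a 1 mm trim.

carry_out --plan '[{"delta_pos": [0.08,-0.03,0.1],"dr": [0,0,0],"grip": 0},{"delta_pos": [0,0,0.2],"dr": [0,0,0],"grip": 0},{"delta_pos": [0,0,0.2],"dr": [0,0,0],"grip": 0},{"delta_pos": [0,0,0.2],"dr": [0,0,0],"grip": 0}]'

```text
time_s: 22.95
tool_pos: [0.5477, 0.0075, 0.032]
tcp_rot: [0.0, 0.646, 0.763, 0.0]
contact_force: [0.6, -0.3, -0.4]
grip_width: 0.259
grasp_force: 58.8
```

carry_out --plan '[{"delta_pos": [0,0,0.3],"dr": [0,0,0],"grip": 0},{"delta_pos": [0,0,0.3],"dr": [0,0,0],"grip": 0},{"delta_pos": [0,0,0.3],"dr": [0,0,0],"grip": 0}]'

```text
time_s: 23.32
tool_pos: [0.5476, 0.0075, 0.0228]
tcp_rot: [-0.0, 0.646, 0.763, 0.0]
contact_force: [-0.3, 1.1, 0.1]
grip_width: 0.26
grasp_force: 58.8
```

carry_out --plan '[{"delta_pos": [0,0,0.4],"dr": [0,0,0],"grip": 0},{"delta_pos": [0,0,0.4],"dr": [0,0,0],"grip": 0},{"delta_pos": [0,0,0.3],"dr": [0,0,0],"grip": 0},{"delta_pos": [0,0,0],"dr": [0,0,0],"grip": 0}]'

```text
time_s: 23.82
tool_pos: [0.5479, 0.0075, 0.0142]
tcp_rot: [0.001, 0.646, 0.763, -0.0]
contact_force: [-19.2, -1.5, 53.0]
grip_width: 0.263
grasp_force: 87.2
```

Contact at 14 mm: the fingertips, not the vial, have met the block's top. Back off at once, then let the vial go inside the well. It has only about 4 mm left.

carry_out --plan '[{"delta_pos": [0,0,-0.25],"dr": [0,0,0],"grip": 0},{"delta_pos": [0,0,0],"dr": [0,0,0],"grip": 0}]'

```text
time_s: 24.08
tool_pos: [0.5477, 0.0075, 0.0146]
tcp_rot: [0.0, 0.646, 0.763, 0.0]
contact_force: [0.6, 1.0, -0.8]
grip_width: 0.257
grasp_force: 58.7
```

carry_out --plan '[{"delta_pos": [0,0,-0.1],"dr": [0,0,0],"grip": 0.3},{"delta_pos": [0,0,0],"dr": [0,0,0],"grip": 0.4},{"delta_pos": [0,0,0],"dr": [0,0,0],"grip": 0.5},{"delta_pos": [0,0,0],"dr": [0,0,0],"grip": 0.5},{"delta_pos": [0,0,0],"dr": [0,0,0],"grip": 0.5}]'

```text
time_s: 24.7
tool_pos: [0.5476, 0.0075, 0.0155]
tcp_rot: [-0.0, 0.646, 0.763, -0.0]
contact_force: [0.1, -0.6, -0.5]
grip_width: 0.501
grasp_force: 0.0
```

carry_out --plan '[{"delta_pos": [0,0,-1.5],"dr": [0,0,0],"grip": 0.5},{"delta_pos": [0,0,-3],"dr": [0,0,0],"grip": 0.5},{"delta_pos": [0,0,-4],"dr": [0,0,0],"grip": 0.5},{"delta_pos": [-4,0,-2],"dr": [0,0,0],"grip": 0.5},{"delta_pos": [-4,0,0],"dr": [0,0,0],"grip": 0.5},{"delta_pos": [0,0,0],"dr": [0,0,0],"grip": 0.5},{"delta_pos": [0,0,0],"dr": [0,0,0],"grip": 0.5},{"delta_pos": [0,0,0],"dr": [0,0,0],"grip": 0.5}]'

```text
time_s: 25.7
tool_pos: [0.5608, -0.0702, 0.1208]
tcp_rot: [-0.0, 0.645, 0.764, 0.0]
contact_force: [0.6, -0.3, -0.2]
grip_width: 0.499
grasp_force: 0.0
```

Run:
```python
from h import *
a,d=r.snapshot("wrist");b,_=r.snapshot("side");t,_=r.snapshot("top")
cv2.imwrite("pics/end.png",np.hstack([cv2.resize(a,(400,300)),cv2.resize(b[150:300,250:450],(400,300),interpolation=3)]))
P=cloud("wrist",d);th=np.radians(9)
for n in(0,48,96):
    c=np.array([.548-n/1000*np.sin(th),.0078+n/1000*np.cos(th)])
    Q=P[(np.hypot(*(P[:,:2]-c).T)<.02)&(P[:,2]>.05)]
    if len(Q): print(n,len(Q),np.percentile(Q[:,2],[50,95,99]).round(4),cv2.minEnclosingCircle((Q[Q[:,2]>Q[:,2].max()-.006,:2]-c).astype(np.float32)*1000))
o=r.get_obs();print(o["time_s"],o["tool_pos"],o["contact_force"].round(1));spots("top",["handle","glue_stick"])
```

```text
0 1399 [0.0693 0.0705 0.0711] ((-0.40057113766670227, -1.0328731536865234), 10.637688636779785)
48 1672 [0.069  0.0704 0.0709] ((0.7451912760734558, -0.028531057760119438), 10.652023315429688)
25.85 [ 0.56082368 -0.07066035  0.12064442] [-0.9  1.2  0.1]
top handle 0.97 [0.5118 0.2147 0.2003] [172. 228.]
top handle 0.49 [0.5169 0.1385 0.0368] [230. 238.]
top glue_stick 0.57 [ 0.5732 -0.2793  0.0742] [415. 188.]
```

View pics/end.png

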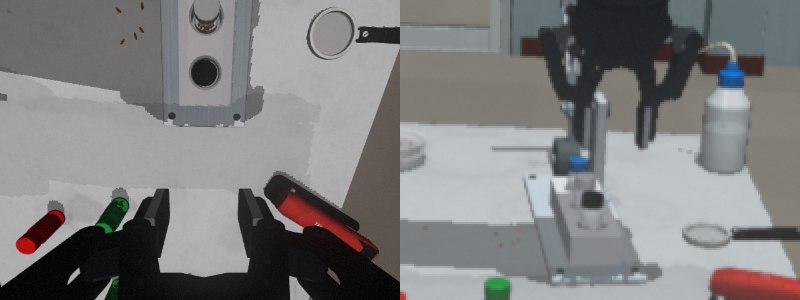

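The black-capped vial stands in the end well at (205,72). Its cap top is at z ≈ 69 mm, level with the white-capped vial, so it is fully seated. The handle still reads as open and the robot touches nothing, so I'm handing in.

```bash
python3 -c "
from rig import r
print(r.finish_job())"
```

```text
the job is handed in; nothing more can be done
None
```

I handed the job in with the arm resting open on its stop by itself and the black-capped vial upright and fully seated in the end well; but while lowering it the fingertips seemingly hit the rack top and the wrist read 53 N before I backed off, so it may count as forcing.

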